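# Spin-check an indexing wheel and stop it on its index

## Task

Check that the indexing wheel runs free: flick it with the fingertips, either way round, so that it spins on its own for at least three seconds with nothing touching it. Then brake it with a fingertip so that it stops with its pointed nose opposite the index block, and take the hand away; it must stop there in that one braking, not be stopped elsewhere and nudged to the place. Pinch and lift nothing, and leave the loose things around it where they are.

Things in the scene. Friction and masses are not known exactly. Their poses are not given: they have to be found in the camera images.
- wheel: Aluminium disc, 220 mm across, 10 mm thick, level, about 1 kg, turning endlessly either way about its upright axis with very little drag (3 rad/s falls to 1 rad/s in about 10 s, then to rest in about 10 s more). Origin on the axis at its underside, 45 mm above the table; its -x axis points to the nose. Three upright pins near the middle and the bare outer top face belong to it.
- nose (a point): Tip of the wheel's one pointed nose, which juts 25 mm out of the rim, 135 mm from the axis, at the height of the disc's top face (55 mm above the table).
- pin (a point): Middle height (15 mm above the disc's top) of one of the wheel's three like upright steel pins, 12 mm thick, 30 mm high, 50 mm from the axis, at 60, 180 and 300 degrees round from the nose (this one at +60, counter-clockwise from above). Pushing a pin sideways with a fingertip flicks the wheel round.
- hub (a point): Point on the wheel's axis at the height of its flat top face, 55 mm above the table, inside a hub cap 36 mm wide and 16 mm high. From 58 to 108 mm from the axis the top is bare and flat (dark dots are flush screws): a fingertip pressed down there with a few newtons stops the wheel almost at once. The wheel is borne on a spring: it gives 1 mm per 0.8 N, up to about 10 mm.
- index (a point): The place where the nose's tip must stop: on the nose's circle (135 mm from the axis, 55 mm above the table), opposite the middle of the index block's inner face.
- stand: Fixed stand: round dark base plate 180 mm wide, 12 mm thick, under the wheel, with an arm that carries the steel index block, the only block just outside the rim: 48 mm wide along the rim, 26 mm deep, inner face 145 mm from the axis, top level with the disc's top (55 mm). Origin on the wheel's axis at the table; its -x axis points to the index block.
- ball_fitting: Bystander: loose steel fitting with a ball top, 44 mm foot, 65 mm high, standing; origin under its centre. Leave alone.
- hex_key: Bystander: loose dark L-shaped key, 110 mm by 35 mm, 8 mm thick, lying; origin under the long leg, near its middle. Leave alone.
- seal_ring: Bystander: loose copper ring, 68 mm outside, 12 mm high, lying; origin under its centre. Leave alone.
- oil_jar: Bystander: loose amber jar with a black cap, 48 mm across, 70 mm high, standing; origin under its centre. Leave alone.

How it is judged:
By the outcome, as a careful person would: the job done as asked, in the order asked, and still so for the second after the job is handed in, with the robot touching nothing.
It also fails if it takes over 64 s, if anything falls off the work surface, if the arm or the gripper's body presses on something with over 40 N, if the wrist force passes 120 N, or if a joint passes its speed limit or range.

## Robot

A 6-joint arm with a two-finger parallel gripper is mounted at the origin on the work surface. World frame = base frame: x ahead of the robot, y to its left, z up, the work surface at z = 0. Lengths are in mm, angles in rad, forces in N, time in s.
With the tool pointing down it reaches from about 275 to 750 mm from the base axis. Payload 10.2 kg.
Tool frame: the origin (TCP) lies midway between the tips of the shut fingers; the grasp point (between the pads) lies 19 mm behind it (ctrl.hold_point_z is the distance from the TCP to the grasp point, in mm); z points along the fingers, y is the direction in which the jaws open and shut (so a half turn about z gives the same grasp; the last joint's range is limited). The gripper opens to 85 mm and grips with 20 to 120 N. Pads are 22 mm wide; open, the fingers measure 114 mm over their backs; the gripper's body (76 mm by 85 mm) begins 54 mm behind the grasp point. The pads swing forward as they close: fully open they stand 13 mm farther back than shut.
Start: joints at [-1.424, 0.313, 1.498, -0, 1.331, -0.223], TCP at [189.738, -489.521, 192.094] pointing down, gripper open.
Joint ranges: [-2.94, 2.94], [-0.97, 2.17], [0.19, 2.56], [-1.23, 4.37], [0.02, 3.11], [-2.88, 2.88]. Speed limits (rad/s): [2.39, 2.39, 3.01, 3.14, 3.14, 3.14].

## Interface

Orientations are given as a unit quaternion [w, x, y, z].
In Python, from rig import ctrl, capture, get_calibration, ticket, search_frame, outline_of gives the robot as it stands. The module is installed in compiled form; this text tells all that it offers.
- The arm moves only by the tool servo_tool, never from a script. Its argument "motion" is a list of rows, each an object with "dr": the turn, a rotation vector about the tool's x, y, z in units of 10 degrees (1.0 is 10 degrees), a list of three; "delta_pos": the shift along the tool's x, y, z in units of 50 mm (1.0 is 50 mm), a list of three; "hand": the opening, from 0 (shut) to 1 (fully open). In form: [{"dr": [ax, ay, az], "delta_pos": [x, y, z], "hand": hand}, ...]. A call has 1 to 20 rows; each row shifts and turns the pose as measured when the row begins, along the tool's axes as they then stand; what a row does not reach is not made up. A row lasts 1/8 s, in which the tool goes at most 62.5 mm and 10.7 degrees, less where a joint would pass 70% of its speed; a pose out of reach is approached as far as the arm can. A call is refused whole if a number of a shift passes 1 or a number of a turn 1, either way. A call with a gripper value outside its range is refused whole. The fingers move at their own pace and stop on an object; "squeeze" is the grip in N (left out, the last holds). Time passes only in rows, so rows that do not move let the fingers close. It gives the time, the measured TCP pose, the force and the opening at its end, in the units of the state.
- ctrl.sense(): the state, without advancing time (a new reading comes with each control period).
- capture(name): name is "side" or "top" or "wrist"; returns (picture, depth): 420x560x3 uint8, red, green, blue; 420x560 float32, mm along the optical axis (not along the pixel's ray), 0 where there is no reading.
- get_calibration(name): a dict with "camera_matrix" (3x3 intrinsics, pixels), "T" (4x4, takes a point from camera to world coordinates). Camera axes: x right, y down, z forward; pixel columns grow to the right and rows downward; lengths in mm; the calibration is good to about 2 mm. The wrist camera is an equidistant fisheye: a pixel r from the principal point sees the ray r / f radians off the axis. A picture is of the moment at which its call begins: read the wrist's pose just before it. get_calibration takes no time and is no camera call; for the wrist camera it gives the pose at the moment of the call.
- ticket.finish_job(): hands the job in, once; it reports no verdict.
Trained networks look in the newest picture that a camera, given by its name, has taken for a name from the list of things; names that differ only in an ending like _2 or _b are one class to them, and where a whole thing is asked for, a point or a joint stands for the part that bears it (a point fixed in the world has none). Each returns a list of dicts, best first, with "score" (0 to 1); they miss things now and then, are a little off and sometimes report something else, mostly with a low value. They report only what shows in the picture. A call takes as long as a camera call.
- search_frame(camera, label): "bbox" ([left, top, right, bottom] in pixels, round what is visible of it).
- outline_of(camera, label): "pixels" (420x560 bool, what is visible of it) and "bbox" ([left, top, right, bottom] in pixels, round what is visible of it).
The state is a dict: "time_s": time; "joints": joint angles; "dq": joint speeds; "tau": joint torques, N m; "eef_pos": TCP position; "ee_rot": TCP orientation; "force": force on the tool from outside, world axes, zero at the start; "wrist_torque": the same for the moment, N m; "grip_width": opening from 0.0 (shut) to 1.0 (fully open).
Only numpy, scipy, OpenCV 4.12 (cv2) and the standard library are available. Lean on these libraries where they do the work, as an engineer would, in place of code of your own. Each camera call takes 0.05 s, during which the arm holds its last target.

## Working session

There is one attempt and no reset: what is moved stays moved. The work goes in short steps, Python scripts to look and compute and a tool call to move; the robot and the scene stay as the last step left them, time stands still between calls to the robot, and variables do not carry over. Pictures are saved under pics/ and viewed, and the job is handed in when it is done.

Besides the shell and the picture viewer there is one more tool, called after ">>>" as name(argument=value, ...), one argument or row to a line, values as JSON. servo_tool: Moves the arm, as the interface text tells. Its arguments: {"type":"object","properties":{"motion":{"type":"array"},"squeeze":{"type":"number"}},"required":["motion"]}

```bash
ls; mkdir -p pics; python3 - <<'E'
from rig import ctrl, capture, get_calibration
import cv2, numpy as np
print(ctrl.sense(), ctrl.hold_point_z)
for n in ("top","side","wrist"):
    p,d=capture(n); cv2.imwrite(f"pics/{n}0.png",p[...,::-1]); c=get_calibration(n); print(n,c["camera_matrix"],c["T"])
    np.save(f"pics/{n}0.npy",d)
E
```

```text
pics
{'time_s': 0.0, 'joints': array([-1.42435183e+00,  3.13449496e-01,  1.49844094e+00,  3.79236196e-05,
        1.33098231e+00, -2.23406637e-01]), 'dq': array([-6.14460634e-04, -2.08491546e-03, -3.81092812e-04,  4.59969396e-05,
       -1.00533954e-03,  6.58094185e-04]), 'tau': array([ 6.50095553e-04, -4.12261248e+01, -2.59745032e+01, -1.40197139e-04,
        4.06917301e-03,  7.16358471e-06]), 'eef_pos': array([ 189.72603587, -489.1968143 ,  191.53391012]), 'ee_rot': array([-6.38864802e-04,  9.82950569e-01,  1.83868893e-01,  4.30262651e-05]), 'force': array([-0.88645299,  0.56271877,  0.63309251]), 'wrist_torque': array([0.04358081, 0.01707493, 0.00513177]), 'grip_width': 0.9970143386794115} 18.700000000000003
top [[519.08434755   0.         276.10018512]
 [  0.         519.08434755 205.34588696]
 [  0.           0.           1.        ]] [[ 2.64756112e-02 -9.96528171e-01  7.89344464e-02  4.67751244e+02]
 [-9.99649431e-01 -2.64117343e-02  1.85334091e-03  5.55317869e+01]
 [ 2.37889193e-04 -7.89558428e-02 -9.96878086e-01  1.18560487e+03]
 [ 0.00000000e+00  0.00000000e+00  0.00000000e+00  1.00000000e+00]]
side [[448.66682027   0.         276.17940333]
 [  0.         448.66682027 210.13215181]
 [  0.           0.           1.        ]] [[-8.91551177e-01 -2.26424707e-01  3.92260566e-01  2.39801663e+02]
 [-4.52917871e-01  4.43067084e-01 -7.73664631e-01  6.59343436e+02]
 [ 1.37904248e-03 -8.67423432e-01 -4.97568776e-01  4.69185867e+02]
 [ 0.00000000e+00  0.00000000e+00  0.00000000e+00  1.00000000e+00]]
wrist [[325.1922621    0.         283.98077966]
 [  0.         325.1922621  211.95944657]
 [  0.           0.           1.        ]] [[ 3.59683963e-01 -8.96997286e-01 -2.56950025e-01  2.54904389e+02]
 [-9.33074121e-01 -3.45883744e-01 -9.86768491e-02 -4.64327675e+02]
 [-3.61970585e-04  2.75245899e-01 -9.61373790e-01  3.73218371e+02]
 [ 0.00000000e+00  0.00000000e+00  0.00000000e+00  1.00000000e+00]]
```

View pics/top0.png

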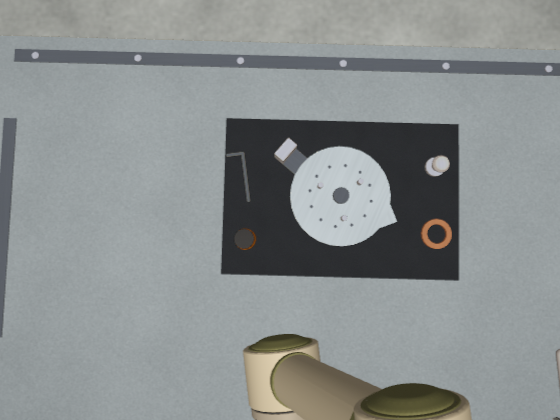

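View pics/side0.png

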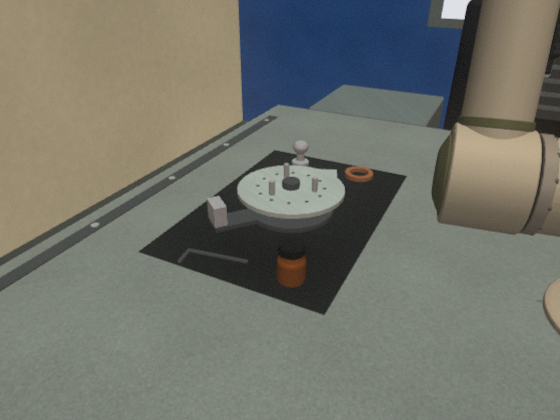

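The top view shows the wheel hub near (341,195), the nose at (397,221) and the index block at (286,149). The bystanders are the key (245,175), jar (245,239), ball fitting (437,165) and ring (437,234).

```bash
cat > h.py <<'E'
from rig import ctrl, capture, get_calibration, search_frame, outline_of
import cv2, numpy as np
def ray(n,uv,z):
    c=get_calibration(n);K=c["camera_matrix"];T=c["T"]
    uv=np.atleast_2d(np.asarray(uv,float))
    d=np.c_[(uv[:,0]-K[0,2])/K[0,0],(uv[:,1]-K[1,2])/K[1,1],np.ones(len(uv))]@T[:3,:3].T
    o=T[:3,3]; return o+d*((z-o[2])/d[:,2])[:,None]
def proj(n,P):
    c=get_calibration(n);K=c["camera_matrix"];T=c["T"]
    q=(np.atleast_2d(P)-T[:3,3])@T[:3,:3]
    return np.c_[K[0,0]*q[:,0]/q[:,2]+K[0,2],K[1,1]*q[:,1]/q[:,2]+K[1,2]]
E
python3 - <<'E'
from h import *
p,d=capture("top")
for l in ("wheel","nose","hub","pin","stand","index","ball_fitting","hex_key","seal_ring","oil_jar"):
    for r in search_frame("top",l)[:3]: print(l,np.round(r["bbox"],1),round(r["score"],2))
g=cv2.cvtColor(p,cv2.COLOR_RGB2GRAY)
m=(g>120).astype(np.uint8); m[:125]=0;m[268:]=0;m[:,:230]=0;m[:,455:]=0
n,lab,st,ce=cv2.connectedComponentsWithStats(m)
for i in range(1,n):
    if st[i,4]>80: print(st[i],ce[i],ray("top",ce[i],55)[0].round(1))
i=1+np.argmax(st[1:,4]); mm=(lab==i).astype(np.uint8)
c=max(cv2.findContours(mm,0,cv2.CHAIN_APPROX_NONE)[0],key=len)[:,0]
W=ray("top",c,55)[:,:2]
from scipy.optimize import least_squares
f=lambda x:np.hypot(W[:,0]-x[0],W[:,1]-x[1])-x[2]
s=least_squares(f,[*W.mean(0),110],loss="soft_l1",f_scale=1).x; print("circle",s)
r=f(s)+s[2]; k=r.argmax(); print("far",r[k],c[k],W[k])
# hub cap
m2=((g<110)&(cv2.circle(np.zeros_like(g),(341,195),16,1,-1)>0)).astype(np.uint8)
n,lab,st,ce=cv2.connectedComponentsWithStats(m2)
for i in range(1,n): print("hub",st[i],ce[i],ray("top",ce[i],71)[0].round(1))
big=cv2.resize(p[110:285,210:470],None,fx=3,fy=3,interpolation=cv2.INTER_CUBIC)
cv2.imwrite("pics/topz.png",big[...,::-1])
E
```

```text
wheel [289.  143.8 396.5 247. ] 0.65
nose [291.5 148.8 397.5 245. ] 0.91
hub [290.  148.6 396.2 245. ] 0.82
pin [289.4 147.7 394.5 247. ] 0.93
index [277.4 139.8 396.1 249.1] 0.69
index [290.6 147.8 394.  248.5] 0.58
ball_fitting [423.9 151.9 450.8 177.7] 0.69
hex_key [227.  152.8 250.7 203.8] 0.56
seal_ring [418.8 217.7 451.7 250.8] 0.77
seal_ring [290.1 147.  396.3 243. ] 0.67
oil_jar [236.9 228.3 256.5 246.5] 0.56
[275 138  22  23 265] [285.24150943 149.13207547] [682.   40.8  55. ]
[ 290  146  107  100 7801] [340.82502243 196.2459941 ] [581.  -83.4  55. ]
[426 156  24  20 364] [437.04945055 165.20879121] [ 655.1 -293.7   55. ]
[422 219  29  30 341] [436.32844575 233.71847507] [ 504.6 -292.5   55. ]
circle [582.60145982 -81.66806479 109.09566151]
far 133.6649387930717 [396 221] [ 529.98109884 -204.53959718]
hub [333 188  15  15 187] [340.29411765 195.00534759] [582.  -80.2  71. ]
```

View pics/topz.png

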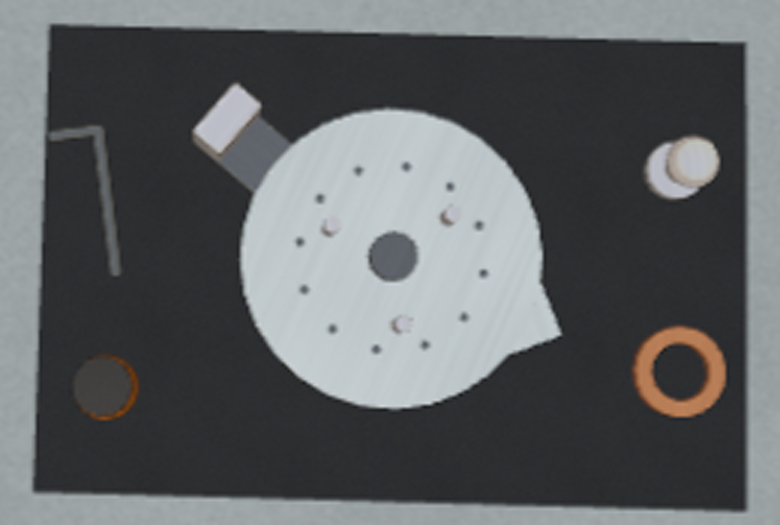

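>>> servo_tool(
  motion=[
    {"dr": [0, 0, 0], "delta_pos": [0.77, -0.5, 0.1], "hand": 0},
    {"dr": [0, 0, 0], "delta_pos": [0.77, -0.5, 0.1], "hand": 0},
    {"dr": [0, 0, 0], "delta_pos": [0.77, -0.5, 0.1], "hand": 0},
    {"dr": [0, 0, 0], "delta_pos": [0.77, -0.5, 0.1], "hand": 0},
    {"dr": [0, 0, 0], "delta_pos": [0.77, -0.5, 0.1], "hand": 0},
    {"dr": [0, 0, 0], "delta_pos": [0.77, -0.5, 0.1], "hand": 0},
  ],
  squeeze=20,
)

```text
time_s: 1.45
eef_pos: [354.3, -262.0, 161.4]
ee_rot: [0.001, 0.983, 0.181, 0.0]
force: [0.8, -0.7, 0.2]
grip_width: -0.004
```

>>> servo_tool(
  motion=[
    {"dr": [0, 0, 0], "delta_pos": [0.77, -0.48, 0.15], "hand": 0},
    {"dr": [0, 0, 0], "delta_pos": [0.77, -0.48, 0.15], "hand": 0},
    {"dr": [0, 0, 0], "delta_pos": [0.77, -0.48, 0.15], "hand": 0},
    {"dr": [0, 0, 0], "delta_pos": [0.77, -0.48, 0.15], "hand": 0},
    {"dr": [0, 0, 0], "delta_pos": [0.77, -0.48, 0.15], "hand": 0},
    {"dr": [0, 0, 0], "delta_pos": [0.6, -0.4, 0.15], "hand": 0},
    {"dr": [0, 0, 0], "delta_pos": [0, 0, 0], "hand": 0},
  ],
)

```text
time_s: 2.33
eef_pos: [518.2, -42.3, 115.1]
ee_rot: [0.002, 0.983, 0.183, 0.001]
force: [-0.2, -0.1, -0.6]
grip_width: 0.001
```

```bash
python3 - <<'E'
from h import *
for n in ("top","side"):
    p,d=capture(n); cv2.imwrite(f"pics/{n}1.png",p[...,::-1])
s=ctrl.sense(); print(s["eef_pos"],s["ee_rot"],s["time_s"])
t=cv2.imread("pics/top1.png");a=cv2.imread("pics/side1.png")
cv2.imwrite("pics/both1.png",np.hstack([cv2.resize(t[110:285,210:470],(400,270)),cv2.resize(a[100:300,150:450],(400,270))]))
E
```

```text
[517.63610365 -44.13909333 115.7224462 ] [0.00246803 0.98334029 0.18175116 0.00151375] 2.425
```

View pics/both1.png

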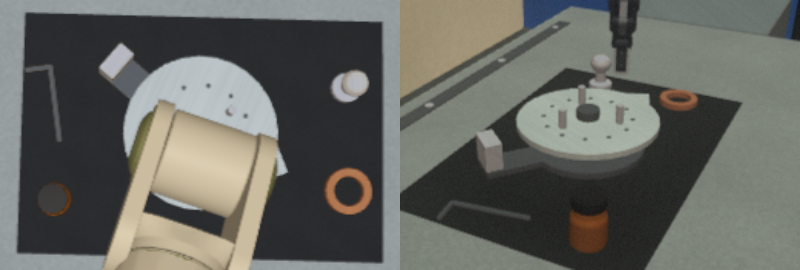

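View pics/top1.png

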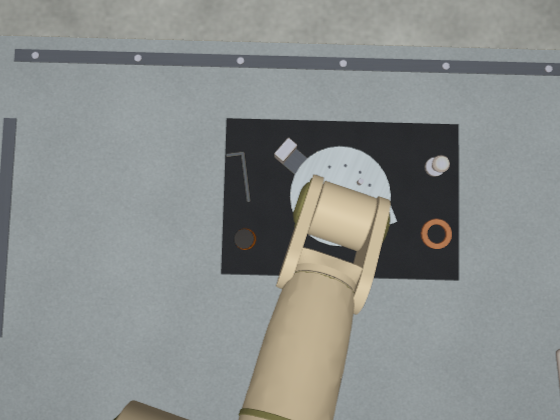

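>>> servo_tool(
  motion=[
    {"dr": [0, 0, 0], "delta_pos": [0, 0, 0.5], "hand": 0},
    {"dr": [0, 0, 0], "delta_pos": [0, 0, 0.45], "hand": 0},
    {"dr": [0, 0, 0], "delta_pos": [0, 0, 0.05], "hand": 0},
    {"dr": [0, 0, 0], "delta_pos": [0, 0, 0], "hand": 0},
  ],
)

```text
time_s: 2.92
eef_pos: [517.7, -48.2, 67.0]
ee_rot: [0.004, 0.984, 0.179, 0.003]
force: [-0.4, 0.7, 0.2]
grip_width: 0.002
```

```bash
python3 - <<'E'
from h import *
p,d=capture("side"); cv2.imwrite("pics/side2.png",cv2.resize(p[130:260,190:390],(800,520))[...,::-1])
s=ctrl.sense(); print(s["eef_pos"],s["ee_rot"],s["time_s"],s["force"])
for z in (55,70,85): print(proj("side",[533,-87,z]))
E
```

```text
[517.72670112 -48.188371    67.11023455] [0.00370857 0.98374229 0.17951996 0.00315328] 2.975 [ 0.20198218 -0.10614722  0.54001007]
[[314.15926454 191.26049414]]
[[314.48780297 184.55088535]]
[[314.82189163 177.72792658]]
```

View pics/side2.png

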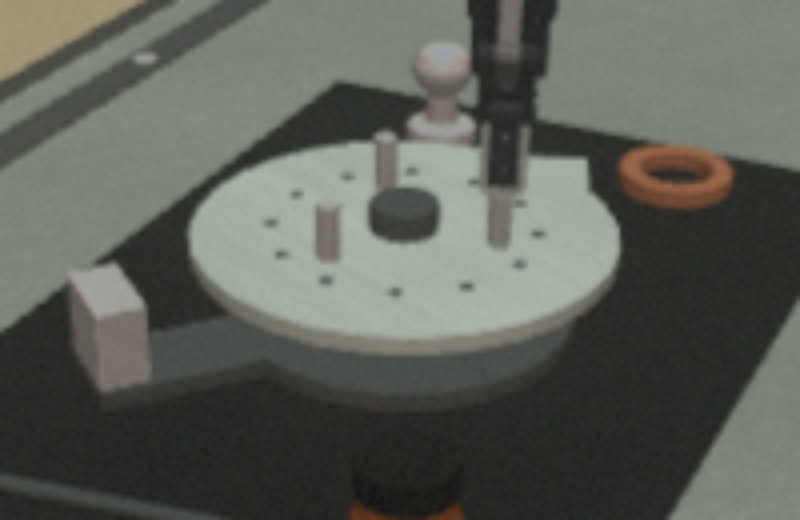

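```bash
python3 - <<'E'
from h import *
print(proj("side",[[517.7,-48.2,67],[517.7,-48.2,87],[509.9,-25.4,67],[582.5,-81,71],[602,-35,85],[612,-121,85]]))
p,d=capture("side"); T=get_calibration("side")["T"];K=get_calibration("side")["camera_matrix"]
for v in range(160,200,4):
    row=[]
    for u in range(304,330,3):
        z=d[v,u]; q=T[:3,:3]@np.array([(u-K[0,2])/K[0,0]*z,(v-K[1,2])/K[1,1]*z,z])+T[:3,3]; row.append(tuple(q.round().astype(int).tolist()))
    print(v,row)
E
```

```text
[[313.96995127 195.70252034]
 [314.42879209 186.338566  ]
 [313.09553096 201.71587257]
 [290.66658955 180.28737358]
 [271.55697801 181.06056391]
 [286.22575504 163.98778019]]
160 [(651, -307, 14), (647, -316, 12), (516, -16, 154), (511, -18, 154), (507, -22, 153), (501, -22, 154), (495, -20, 156), (616, -364, -1), (611, -373, -3)]
164 [(644, -291, 11), (640, -301, 8), (523, -35, 137), (517, -33, 139), (514, -42, 136), (507, -38, 139), (506, -49, 135), (605, -336, 2), (599, -343, 0)]
168 [(597, -182, 54), (592, -186, 54), (525, -41, 126), (517, -35, 130), (512, -36, 131), (506, -37, 132), (605, -315, -1), (596, -314, 1), (590, -319, 0)]
172 [(589, -164, 54), (582, -163, 55), (524, -39, 119), (517, -36, 122), (514, -44, 119), (506, -38, 123), (554, -181, 54), (547, -182, 55), (542, -186, 55)]
176 [(580, -143, 55), (574, -144, 56), (523, -37, 112), (517, -36, 114), (512, -39, 114), (506, -40, 114), (546, -161, 55), (540, -165, 54), (534, -167, 55)]
180 [(572, -126, 54), (567, -129, 54), (561, -132, 54), (536, -86, 80), (530, -85, 82), (544, -139, 55), (538, -143, 55), (533, -145, 55), (527, -148, 55)]
184 [(564, -107, 55), (559, -112, 54), (553, -112, 56), (536, -86, 71), (529, -86, 73), (537, -123, 54), (530, -122, 56), (526, -129, 54), (521, -132, 54)]
188 [(557, -91, 55), (552, -94, 55), (547, -98, 54), (534, -83, 64), (529, -87, 63), (530, -106, 54), (525, -109, 54), (519, -111, 54), (514, -114, 54)]
192 [(550, -75, 55), (545, -78, 55), (540, -81, 55), (533, -82, 56), (529, -86, 55), (524, -90, 54), (518, -93, 54), (512, -94, 55), (507, -96, 55)]
196 [(543, -60, 54), (539, -65, 53), (534, -68, 53), (528, -69, 54), (522, -71, 54), (517, -73, 55), (512, -76, 55), (507, -80, 54), (501, -82, 54)]
```

```bash
python3 - <<'E'
from h import *
p,d=capture("wrist"); q,e=capture("side")
s=ctrl.sense(); print(s)
T=get_calibration("wrist")["T"]; print(T.round(2))
cv2.imwrite("pics/w3.png",np.hstack([cv2.resize(p,(400,300)),cv2.resize(q[60:240,220:400],(400,300))])[...,::-1])
E
```

```text
{'time_s': 3.125, 'joints': array([-0.31553052,  0.43236156,  1.68014875, -0.00403172,  1.01986961,
        0.8957377 ]), 'dq': array([ 0.0045542 ,  0.00311926,  0.00302264,  0.00129158, -0.00115969,
        0.00097462]), 'tau': array([-1.41575248e-01, -4.28021443e+01, -2.21048552e+01, -1.30291254e-02,
       -1.81386183e-02, -2.04771510e-03]), 'eef_pos': array([517.84198187, -47.7669894 ,  66.95677784]), 'ee_rot': array([0.0037048 , 0.98368621, 0.17982563, 0.00323414]), 'force': array([-0.18485733, -0.61004565, -0.13570667]), 'wrist_torque': array([-0.02561462,  0.00274159, -0.03938016]), 'grip_width': 0.00017709578078282584}
[[ 3.5000e-01 -9.0000e-01 -2.5000e-01  5.8182e+02]
 [-9.4000e-01 -3.4000e-01 -1.0000e-01 -2.2040e+01]
 [ 1.0000e-02  2.7000e-01 -9.6000e-01  2.4883e+02]
 [ 0.0000e+00  0.0000e+00  0.0000e+00  1.0000e+00]]
```

View pics/w3.png

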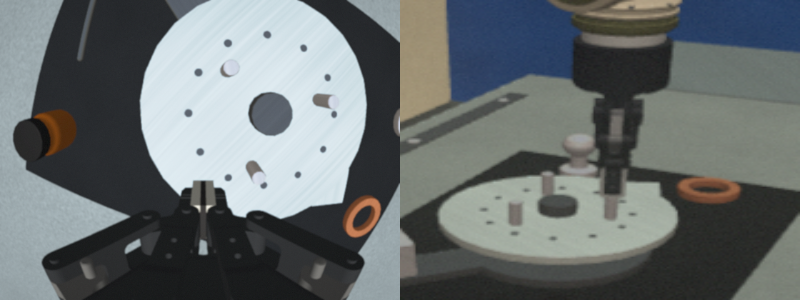

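```bash
cat >> h.py <<'E'
def unw(uv,dep,K,T):
    a=np.array([uv[0]-K[0,2],uv[1]-K[1,2]]);r=np.hypot(*a);th=r/K[0,0]
    x=np.r_[a/max(r,1e-9)*np.tan(th),1]*dep
    return T[:3,:3]@x+T[:3,3]
E
python3 - <<'E'
from h import *
p,d=capture("wrist"); c=get_calibration("wrist");K,T=c["camera_matrix"],c["T"]
for uv in [(380,120),(300,250),(379,150),(320,90),(360,245),(455,140),(510,300)]:
    print(uv,d[uv[1],uv[0]],unw(uv,d[uv[1],uv[0]],K,T).round(1))
for v in range(246,330,6):
    print(v,[tuple(unw((u,v),d[v,u],K,T).round().astype(int).tolist()) for u in (270,276,282,288,294,300)])
cv2.imwrite("pics/w4.png",cv2.resize(p[200:350,200:400],(800,600))[...,::-1])
E
```

```text
(380, 120) 186.13942 [606.  -76.9  54.9]
(300, 250) 208.82274 [511.  -61.5  54.4]
(379, 150) 176.1683 [588.1 -78.6  70.1]
(320, 90) 153.64502 [604.4 -34.2  84.5]
(360, 245) 177.29683 [535.7 -86.1  83.4]
(455, 140) 165.63602 [ 612.  -116.9   78.9]
(510, 300) 287.6271 [ 5.100e+02 -3.159e+02  1.000e-01]
246 [(506, -43, 53), (508, -46, 55), (510, -50, 55), (511, -53, 54), (512, -57, 55), (513, -61, 53)]
252 [(503, -44, 54), (526, -40, 109), (527, -43, 110), (529, -45, 111), (529, -48, 109), (509, -62, 54)]
258 [(525, -38, 116), (527, -40, 117), (528, -43, 118), (528, -45, 117), (529, -48, 117), (506, -63, 55)]
264 [(525, -38, 122), (526, -40, 123), (527, -43, 123), (528, -45, 123), (529, -47, 123), (526, -52, 114)]
270 [(526, -38, 129), (526, -41, 128), (527, -43, 128), (528, -45, 129), (529, -47, 129), (526, -52, 120)]
276 [(525, -38, 133), (526, -41, 134), (527, -43, 134), (528, -45, 134), (528, -47, 133), (530, -49, 134)]
282 [(526, -38, 139), (527, -41, 139), (527, -43, 139), (528, -45, 139), (529, -47, 140), (530, -49, 139)]
288 [(526, -38, 145), (526, -41, 143), (527, -43, 143), (528, -45, 143), (529, -47, 144), (530, -48, 145)]
294 [(526, -38, 150), (528, -40, 150), (525, -43, 144), (525, -46, 142), (529, -46, 150), (531, -48, 152)]
300 [(527, -39, 154), (527, -40, 154), (522, -45, 143), (524, -46, 145), (529, -46, 154), (530, -48, 154)]
306 [(527, -39, 158), (528, -40, 158), (519, -46, 142), (523, -47, 147), (529, -46, 157), (531, -48, 158)]
312 [(526, -39, 160), (525, -41, 157), (517, -47, 143), (520, -48, 148), (530, -46, 162), (530, -48, 161)]
318 [(531, -38, 171), (523, -42, 158), (514, -48, 143), (518, -49, 148), (529, -46, 164), (534, -46, 171)]
324 [(529, -38, 172), (518, -44, 154), (512, -48, 144), (515, -49, 148), (526, -47, 164), (533, -46, 173)]
```

View pics/w4.png

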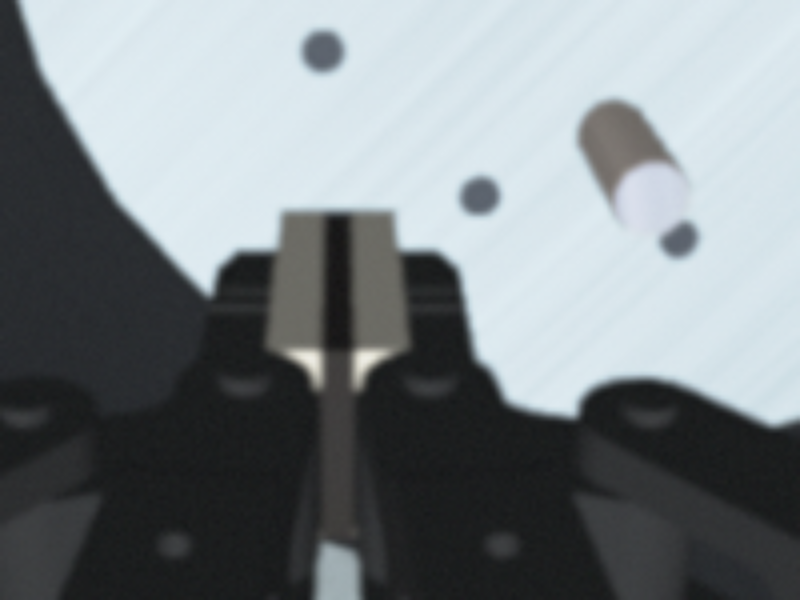

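The side view has the pin hiding the finger, and the wrist depth agrees. The real fingertip is near z≈108 while the reported TCP z is 67, so the tip sits about 41 mm higher than reported. x and y agree. I'll go down in steps, checking force and picture.

>>> servo_tool(
  motion=[
    {"dr": [0, 0, 0], "delta_pos": [0, 0, 0.25], "hand": 0},
    {"dr": [0, 0, 0], "delta_pos": [0, 0, 0], "hand": 0},
  ],
)

```text
time_s: 3.42
eef_pos: [517.9, -47.7, 53.6]
ee_rot: [0.004, 0.984, 0.18, 0.003]
force: [-0.2, 0.3, -0.7]
grip_width: -0.002
```

```bash
cat >> h.py <<'E'
def tip():
    p,d=capture("wrist"); c=get_calibration("wrist");K,T=c["camera_matrix"],c["T"]
    P=ctrl.sense()["eef_pos"]
    for v in range(225,262,3):
        print(v,[tuple(unw((u,v),d[v,u],K,T).round().astype(int).tolist()) for u in (276,288)])
    print(P)
E
python3 - <<'E'
from h import *
tip(); s=ctrl.sense(); print(s["force"],s["time_s"])
E
```

```text
225 [(526, -40, 56), (529, -46, 55)]
228 [(525, -40, 56), (527, -47, 55)]
231 [(523, -41, 55), (525, -48, 55)]
234 [(521, -42, 55), (523, -49, 55)]
237 [(519, -43, 55), (521, -49, 54)]
240 [(517, -43, 55), (520, -50, 55)]
243 [(515, -44, 54), (518, -51, 54)]
246 [(513, -45, 54), (516, -51, 55)]
249 [(511, -45, 54), (514, -52, 53)]
252 [(527, -40, 97), (528, -46, 96)]
255 [(527, -40, 101), (529, -45, 101)]
258 [(527, -40, 104), (529, -45, 104)]
261 [(526, -41, 106), (529, -45, 108)]
[518.26958727 -47.78189638  54.20140622]
[ 0.3510447  -0.58763463  0.03573457] 3.475
```

>>> servo_tool(
  motion=[
    {"dr": [0, 0, 0], "delta_pos": [0, 0, 0.3], "hand": 0},
    {"dr": [0, 0, 0], "delta_pos": [0, 0, 0.2], "hand": 0},
    {"dr": [0, 0, 0], "delta_pos": [0, 0, 0], "hand": 0},
  ],
)

```text
time_s: 3.85
eef_pos: [518.3, -47.8, 27.1]
ee_rot: [0.004, 0.984, 0.18, 0.003]
force: [-0.3, 0.3, 0.2]
grip_width: 0.001
```

```bash
python3 - <<'E'
from h import *
tip(); s=ctrl.sense(); print(s["force"],s["time_s"])
p,d=capture("side"); cv2.imwrite("pics/side4.png",cv2.resize(p[130:260,190:390],(800,520))[...,::-1])
E
```

```text
225 [(534, -37, 54), (536, -43, 54)]
228 [(533, -38, 55), (535, -44, 55)]
231 [(532, -38, 56), (534, -44, 55)]
234 [(530, -39, 55), (532, -45, 55)]
237 [(529, -40, 55), (531, -45, 55)]
240 [(527, -40, 56), (529, -46, 55)]
243 [(525, -41, 54), (528, -46, 55)]
246 [(524, -41, 55), (526, -47, 53)]
249 [(523, -42, 55), (525, -48, 55)]
252 [(527, -40, 70), (529, -46, 71)]
255 [(527, -40, 74), (529, -45, 75)]
258 [(527, -40, 77), (529, -45, 78)]
261 [(528, -40, 82), (529, -46, 80)]
[518.53266472 -47.88022461  27.47014649]
[ 0.64815676 -0.44398644 -0.59689371] 3.9
```

View pics/side4.png

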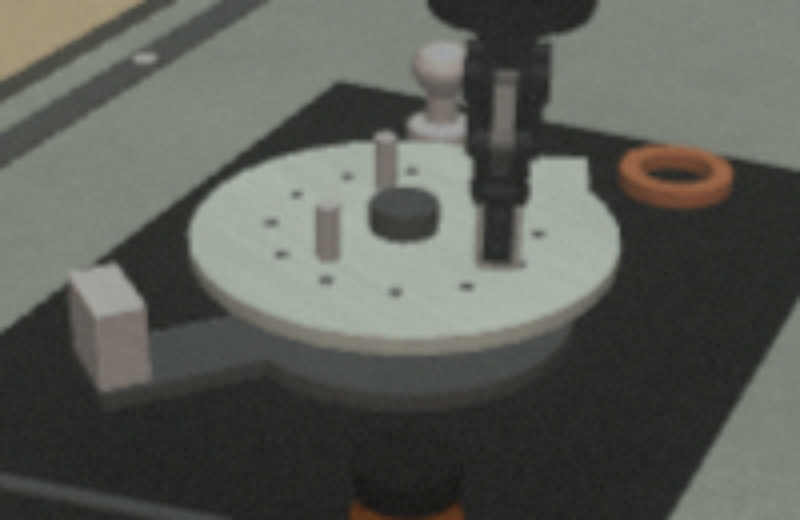

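```bash
python3 - <<'E'
from h import *
p,d=capture("side"); c=get_calibration("side");T=c["T"];K=c["camera_matrix"]
v,u=np.mgrid[40:230,230:400]
z=d[40:230,230:400]
q=np.stack([(u-K[0,2])/K[0,0]*z,(v-K[1,2])/K[1,1]*z,z],-1)@T[:3,:3].T+T[:3,3]
q=q[z>0].reshape(-1,3)
m=(np.hypot(q[:,0]-518,q[:,1]+48)<75)&(q[:,2]>60)
q=q[m]
tx=(q[:,:2]-[518,-48])@[.932,.3615]; ty=(q[:,:2]-[518,-48])@[.3615,-.932]
for a in range(60,260,8):
    k=(q[:,2]>=a)&(q[:,2]<a+8)
    if k.sum(): print(a,k.sum(),tx[k].min().round(),tx[k].max().round(),ty[k].min().round(),ty[k].max().round())
print(ctrl.sense()["joints"])
E
```

```text
60 60 -4.0 61.0 -6.0 52.0
68 104 -10.0 61.0 -13.0 64.0
76 43 -11.0 9.0 -14.0 -4.0
84 42 -11.0 10.0 -16.0 -5.0
92 48 -11.0 10.0 -16.0 -3.0
100 24 -10.0 10.0 -17.0 -6.0
108 16 -13.0 12.0 -32.0 8.0
116 46 -13.0 12.0 -37.0 -26.0
124 29 -16.0 15.0 -46.0 -14.0
132 56 -17.0 16.0 -53.0 3.0
140 61 -17.0 15.0 -59.0 -14.0
148 92 -17.0 15.0 -65.0 -16.0
156 138 -20.0 17.0 -64.0 -16.0
164 113 -20.0 18.0 -52.0 10.0
172 118 -19.0 18.0 -45.0 12.0
180 59 -12.0 9.0 -42.0 -25.0
188 61 -31.0 29.0 -40.0 -19.0
196 183 -38.0 35.0 -41.0 -5.0
204 191 -38.0 35.0 -40.0 -7.0
212 197 -37.0 35.0 -41.0 -10.0
220 196 -38.0 35.0 -42.0 -4.0
228 205 -38.0 36.0 -41.0 -5.0
236 265 -38.0 36.0 -41.0 12.0
244 151 -32.0 29.0 -36.0 -7.0
252 159 -39.0 36.0 -43.0 -13.0
[-0.31535627  0.49036327  1.71066877 -0.00427871  0.92887115  0.89588748]
```

>>> servo_tool(
  motion=[
    {"dr": [0, 0, 0], "delta_pos": [0, 0.16, 0], "hand": 0},
    {"dr": [0, 0, 0], "delta_pos": [0, 0.18, 0], "hand": 0},
    {"dr": [0, 0, 0], "delta_pos": [0, 0.2, 0], "hand": 0},
    {"dr": [0, 0, 0], "delta_pos": [0, 0.22, 0], "hand": 0},
    {"dr": [0, 0, 0], "delta_pos": [0, 0.24, 0], "hand": 0},
    {"dr": [0, 0, 0], "delta_pos": [0, 0.24, 0], "hand": 0},
    {"dr": [0, 0, 0], "delta_pos": [0, -0.15, -0.3], "hand": 0},
    {"dr": [0, 0, 0], "delta_pos": [0, 0, -0.7], "hand": 0},
  ],
)

```text
time_s: 5.0
eef_pos: [538.2, -102.7, 79.5]
ee_rot: [0.003, 0.984, 0.179, 0.003]
force: [-0.9, -0.2, -0.0]
grip_width: 0.001
```

```bash
cat >> h.py <<'E'
import os
def snap(tag,cams=("side","top")):
    t=ctrl.sense()["time_s"]
    for n in cams:
        t=ctrl.sense()["time_s"]
        p,d=capture(n); np.savez(f"pics/s_{t:07.3f}_{n}.npz",p=p,d=d,t=t)
        cv2.imwrite(f"pics/{tag}_{n}.png",p[...,::-1]); print(n,round(t,3))
E
python3 - <<'E'
from h import *
snap("a",("side","top","side"))
a=cv2.imread("pics/a_side.png");b=cv2.imread("pics/a_top.png")
cv2.imwrite("pics/ab.png",np.hstack([cv2.resize(b[110:285,210:470],(400,270)),cv2.resize(a[100:300,150:450],(400,270))]))
E
```

```text
side 5.0
top 5.05
side 5.1
```

View pics/ab.png

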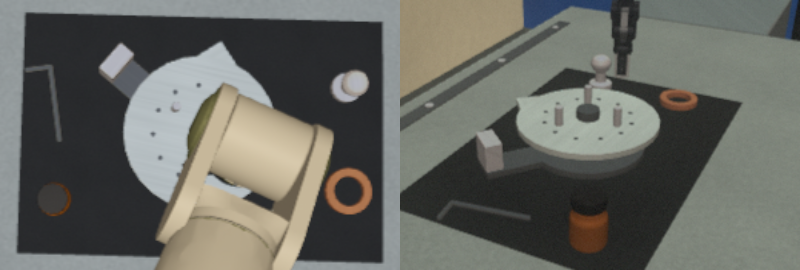

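```bash
cat >> h.py <<'E'
C0=np.array([582.4,-81.2])
def world(n,d):
    c=get_calibration(n);T=c["T"];K=c["camera_matrix"]
    v,u=np.mgrid[0:d.shape[0],0:d.shape[1]]
    return np.stack([(u-K[0,2])/K[0,0]*d,(v-K[1,2])/K[1,1]*d,d],-1)@T[:3,:3].T+T[:3,3]
def nose(n,p,d,C=C0,lo=113,hi=137):
    q=world(n,d); r=np.hypot(q[...,0]-C[0],q[...,1]-C[1])
    a=np.arctan2(q[...,1]-C[1],q[...,0]-C[0])
    m=(d>0)&(r>lo)&(r<hi)&(abs(q[...,2]-55)<5)&(p.mean(-1)>110)
    if m.sum()<8: return None
    # largest cluster
    k,lab,st,ce=cv2.connectedComponentsWithStats(m.astype(np.uint8),connectivity=8)
    i=1+np.argmax(st[1:,4]); mm=lab==i
    w=np.ones(mm.sum())
    z=np.exp(1j*a[mm]).mean(); A=np.angle(z)
    dv=np.angle(np.exp(1j*(a[mm]-A)))
    return np.degrees(A),st[i,4],np.degrees(dv.min()),np.degrees(dv.max()),r[mm].max()
E
python3 - <<'E'
from h import *
import glob
for f in sorted(glob.glob("pics/s_*.npz")):
    z=np.load(f); n="side" if "side" in f else "top"; print(f,nose(n,z["p"],z["d"]))
for n in ("top","side"):
    p=cv2.imread(f"pics/{n}0.png");d=np.load(f"pics/{n}0.npy"); print("rest",n,nose(n,p,d))
    q=world(n,d);m=(abs(q[...,2]-55)<3)&(p.mean(-1)>(120 if n=="side" else 150))
    k,lab,st,ce=cv2.connectedComponentsWithStats(m.astype(np.uint8))
    for i in range(1,k):
        Q=q[lab==i][:,:2]
        if st[i,4]>3000 or (n=="side" and st[i,4]>2000):
            from scipy.optimize import least_squares
            c=max(cv2.findContours((lab==i).astype(np.uint8),0,cv2.CHAIN_APPROX_NONE)[0],key=len)[:,0]
            W=q[c[:,1],c[:,0]][:,:2]
            s=least_squares(lambda x:np.hypot(W[:,0]-x[0],W[:,1]-x[1])-x[2],[*C0,110],loss="soft_l1",f_scale=1).x; print(n,"circ",s)
    for i in range(1,k):
        if st[i,4]>60 and st[i,4]<1000:
            Q=q[lab==i][:,:2]; b=Q.mean(0); rel=b-C0
            if np.hypot(*rel)<200: 
                print(n,"block?",st[i],b,np.hypot(*rel),np.degrees(np.arctan2(rel[1],rel[0])), cv2.minAreaRect(Q.astype(np.float32)))
E
```

```text
pics/s_005.000_side.npz (np.float64(-20.095678860333972), np.int32(53), np.float64(-10.973614773975667), np.float64(9.863097540422597), np.float64(133.26121028445925))
pics/s_005.050_top.npz (np.float64(-11.959066985053209), np.int32(98), np.float64(-8.90427294703708), np.float64(10.588785278750674), np.float64(135.09000155420668))
pics/s_005.100_side.npz (np.float64(-5.184979431576801), np.int32(51), np.float64(-9.620818492172724), np.float64(10.523534028077286), np.float64(131.676978881041))
rest top (np.float64(-112.82287731950406), np.int32(116), np.float64(-11.612773917162418), np.float64(11.71552101888534), np.float64(134.05776043055923))
top circ [582.41142296 -82.50800334 107.84842582]
top block? [275 139  22  21 202] [682.28658073  40.52551567] 157.46247227456237 50.62808510222485 ((682.203369140625, 40.197052001953125), (24.598045349121094, 46.37395477294922), 51.1328010559082)
rest side (np.float64(-112.24920901476486), np.int32(49), np.float64(-11.659218646061912), np.float64(12.289876170654003), np.float64(135.01562275103086))
side circ [582.02274526 -81.96994307 107.51498427]
side block? [207 196  19  14 159] [682.10168816  40.77688025] 157.5397916000814 50.73805936607067 ((682.48193359375, 40.37799835205078), (24.678260803222656, 47.86042785644531), 51.14434051513672)
```

>>> servo_tool(
  motion=[
    {"dr": [0, 0, 0], "delta_pos": [-0.1, 0.32, 0], "hand": 0},
    {"dr": [0, 0, 0], "delta_pos": [-0.1, 0.32, 0], "hand": 0},
    {"dr": [0, 0, 0], "delta_pos": [-0.1, 0.32, 0.2], "hand": 0},
    {"dr": [0, 0, 0], "delta_pos": [0, 0, 0.3], "hand": 0},
    {"dr": [0, 0, 0], "delta_pos": [0, 0, 0], "hand": 0},
  ],
)

```text
time_s: 5.78
eef_pos: [541.8, -157.3, 52.8]
ee_rot: [0.004, 0.984, 0.179, 0.004]
force: [0.5, 0.1, -0.3]
grip_width: -0.001
```

```bash
python3 - <<'E'
from h import *
print(ctrl.sense()["eef_pos"])
snap("b",("side","top"))
a=cv2.imread("pics/b_side.png");b=cv2.imread("pics/b_top.png")
cv2.imwrite("pics/bb.png",np.hstack([cv2.resize(b[110:285,210:470],(400,270)),cv2.resize(a[100:300,150:450],(400,270))]))
import glob
for f in sorted(glob.glob("pics/s_*.npz")):
    z=np.load(f); n="side" if "side" in f else "top"; print(f,nose(n,z["p"],z["d"]))
E
```

```text
[ 541.784265   -157.28433212   52.8103594 ]
side 5.775
top 5.825
pics/s_005.000_side.npz (np.float64(-20.095678860333972), np.int32(53), np.float64(-10.973614773975667), np.float64(9.863097540422597), np.float64(133.26121028445925))
pics/s_005.050_top.npz (np.float64(-11.959066985053209), np.int32(98), np.float64(-8.90427294703708), np.float64(10.588785278750674), np.float64(135.09000155420668))
pics/s_005.100_side.npz (np.float64(-5.184979431576801), np.int32(51), np.float64(-9.620818492172724), np.float64(10.523534028077286), np.float64(131.676978881041))
pics/s_005.775_side.npz (np.float64(89.02190733000329), np.int32(98), np.float64(-12.054123601993972), np.float64(9.982923751628869), np.float64(132.7071058462647))
pics/s_005.825_top.npz (np.float64(95.07101256443507), np.int32(90), np.float64(-9.732993361923468), np.float64(10.181377091607267), np.float64(131.27756362109116))
```

View pics/bb.png

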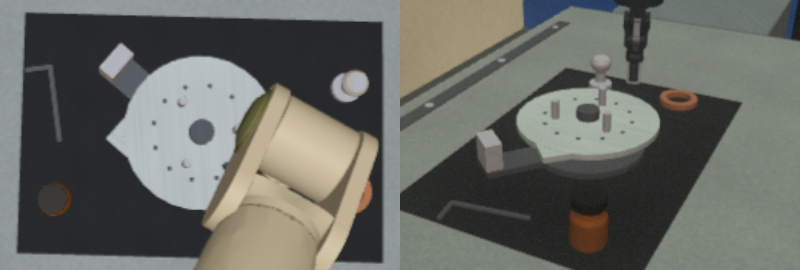

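>>> servo_tool(
  motion=[
    {"dr": [0, 0, 0], "delta_pos": [0, -0.05, 0.3], "hand": 0},
  ],
)

```text
time_s: 6.0
eef_pos: [542.8, -155.2, 39.9]
ee_rot: [0.005, 0.984, 0.179, 0.006]
force: [-0.1, 0.8, -0.1]
grip_width: 0.001
```

```bash
python3 - <<'E'
from h import *
for i in range(3):
    s=ctrl.sense();print(s["time_s"],s["eef_pos"]); snap("c",("side",))
s=ctrl.sense();print(s["time_s"],s["eef_pos"])
E
```

```text
6.0 [ 542.76063846 -155.20076329   39.88399272]
side 6.0
6.05 [ 541.04700737 -154.05095223   37.00181699]
side 6.05
6.1 [ 540.91051747 -154.10212999   37.560639  ]
side 6.1
6.15 [ 541.35529424 -154.44077258   38.39096254]
```

>>> servo_tool(
  motion=[
    {"dr": [0, 0, 0], "delta_pos": [0.0, 0, 0.24], "hand": 0},
    {"dr": [0, 0, 0], "delta_pos": [0, 0, 0], "hand": 0},
  ],
)

```text
time_s: 6.4
eef_pos: [541.6, -154.3, 25.7]
ee_rot: [0.004, 0.984, 0.18, 0.004]
force: [-0.2, 1.0, 0.2]
grip_width: -0.004
```

```bash
python3 - <<'E'
from h import *
print(ctrl.sense()["eef_pos"],ctrl.sense()["ee_rot"])
p,d=capture("wrist"); c=get_calibration("wrist");K,T=c["camera_matrix"],c["T"]
for v in range(246,258):
    print(v,[unw((u,v),d[v,u],K,T)[2].round(1) for u in (273,276,279,288,291,294)],p[v,276],p[v,291])
snap("d",("side","top"))
print(ctrl.sense()["eef_pos"],ctrl.sense()["force"])
import glob
for f in sorted(glob.glob("pics/s_*.npz")):
    z=np.load(f); n="side" if "side" in f else "top"; print(f[7:-4],np.round(nose(n,z["p"],z["d"]),2))
E
```

```text
[ 541.5700091  -154.33858524   25.67266125] [0.00397639 0.98370619 0.17969082 0.00418568]
246 [np.float64(54.9), np.float64(54.4), np.float64(53.8), np.float64(54.9), np.float64(54.8), np.float64(54.8)] [193 211 220] [198 217 223]
247 [np.float64(54.5), np.float64(55.2), np.float64(54.3), np.float64(54.5), np.float64(55.0), np.float64(54.5)] [194 212 220] [197 215 221]
248 [np.float64(55.4), np.float64(55.0), np.float64(53.7), np.float64(54.7), np.float64(55.1), np.float64(52.9)] [191 208 218] [196 215 222]
249 [np.float64(55.1), np.float64(55.4), np.float64(54.1), np.float64(54.6), np.float64(54.7), np.float64(54.3)] [191 208 218] [195 214 222]
250 [np.float64(54.7), np.float64(53.8), np.float64(54.0), np.float64(54.9), np.float64(55.0), np.float64(53.6)] [191 208 217] [194 213 221]
251 [np.float64(54.5), np.float64(55.5), np.float64(54.8), np.float64(55.2), np.float64(54.5), np.float64(54.3)] [182 197 207] [182 199 207]
252 [np.float64(69.7), np.float64(68.9), np.float64(70.0), np.float64(68.7), np.float64(69.7), np.float64(70.4)] [150 161 166] [149 160 166]
253 [np.float64(70.5), 
[... 554 characters left out ...]
64(74.9), np.float64(76.5), np.float64(75.6), np.float64(75.2), np.float64(75.2)] [98 96 90] [97 97 91]
side 6.45
top 6.5
[ 542.3210754  -154.79256736   26.95010084] [-0.01657996 -0.7074226   0.1261381 ]
005.000_side [-20.1   53.   -10.97   9.86 133.26]
005.050_top [-11.96  98.    -8.9   10.59 135.09]
005.100_side [ -5.18  51.    -9.62  10.52 131.68]
005.775_side [ 89.02  98.   -12.05   9.98 132.71]
005.825_top [ 95.07  90.    -9.73  10.18 131.28]
006.000_side [117.56  87.   -10.14   9.24 131.57]
006.050_side [124.58  93.    -9.79  10.91 130.72]
006.100_side [130.7   93.    -9.54  12.9  133.26]
006.450_side [175.99  90.    -9.97  13.28 132.67]
006.500_top [177.69  27.    -4.09   3.3  125.23]
```

>>> servo_tool(
  motion=[
    {"dr": [0, 0, 0], "delta_pos": [0.0, 0, 0.15], "hand": 0},
  ],
)

```text
time_s: 6.68
eef_pos: [542.9, -155.1, 19.9]
ee_rot: [0.005, 0.984, 0.18, 0.006]
force: [-1.0, -0.6, 1.0]
grip_width: -0.002
```

```bash
cat >> h.py <<'E'
import glob
from scipy.optimize import least_squares
from scipy.integrate import solve_ivp
def data():
    out=[]
    for f in sorted(glob.glob("pics/s_*.npz")):
        z=np.load(f); n="side" if "side" in f else "top"; r=nose(n,z["p"],z["d"])
        if r is None: continue
        wid=r[3]-r[2]
        ok=(r[1]>40 if n=="side" else r[1]>75) and 17<wid<27
        out.append((float(z["t"]),r[0],n,r[1],wid,ok))
    return out
def traj(x,t):
    th0,w0,a,b=x; c=a/b; tau=np.asarray(t)-5.0
    ts=np.log((w0+c)/c)/b; tau=np.minimum(tau,ts)
    return th0+(w0+c)/b*(1-np.exp(-b*tau))-c*tau, (w0+c)*np.exp(-b*tau)-c
def fit(D,tmin=5.0):
    D=[r for r in D if r[5] and r[0]>=tmin]
    t=np.array([r[0] for r in D]);th=np.radians([r[1] for r in D])
    res=lambda x:np.r_[np.angle(np.exp(1j*(th-traj(x,t)[0])))/.02,(x[2]-.07)/.02,(x[3]-.07)/.02]
    best=min((least_squares(res,[np.radians(-20),w,.0693,.0693],loss="soft_l1") for w in (2.2,2.35,2.5,2.65)),key=lambda s:s.cost)
    return best.x,np.degrees(best.fun[:-2]*.02),t
E
python3 - <<'E'
from h import *
print(ctrl.sense()["eef_pos"])
for i in range(10): snap("e",("side",))
print(ctrl.sense()["eef_pos"],ctrl.sense()["force"])
D=data(); x,r,t=fit(D); print(x)
for d in D: print([round(v,2) if not isinstance(v,str) else v for v in d], np.round(np.degrees(np.angle(np.exp(1j*(np.radians(d[1])-traj(x,d[0])[0])))),1))
E
```

```text
[ 542.89570458 -155.13564868   19.86346511]
side 6.675
side 6.725
side 6.775
side 6.825
side 6.875
side 6.925
side 6.975
side 7.025
side 7.075
side 7.125
[ 542.44016691 -154.87073362   19.55291427] [ 0.35399325  0.12235797 -0.75659068]
[-0.34312447  2.50466974  0.06426047  0.05364051]h.py:60: RuntimeWarning: invalid value encountered in log
  ts=np.log((w0+c)/c)/b; tau=np.minimum(tau,ts)
Traceback (most recent call last):
TypeError: type numpy.bool doesn't define __round__ method
```

```bash
cat >> h.py <<'E'
IDX=np.radians(50.9)
def report(tail=25,tmin=5.0):
    D=data(); x,r,t=fit(D,tmin); print("fit",x.round(4),"rms",np.sqrt((r**2).mean()).round(2))
    for d in D[-tail:]: print(round(d[0],3),round(d[1],1),d[2],d[3],round(d[4],1),bool(d[5]),np.round(np.degrees(np.angle(np.exp(1j*(np.radians(d[1])-traj(x,d[0])[0])))),1))
    tt=np.arange(5,40,.001); th,w=traj(x,tt); k=np.where(np.diff(np.floor((th-IDX)/(2*np.pi)))>0)[0]
    for i in k: print("pass",tt[i].round(3),w[i].round(3))
    print("end",np.degrees(th[-1]-IDX)%360,"rest at",tt[np.where(w>1e-3)[0][-1]])
    return x
E
python3 - <<'E'
from h import *
for i in range(20): snap("e",("side",))
report(45)
E
```

```text
side 7.175
side 7.225
side 7.275
side 7.325
side 7.375
side 7.425
side 7.475
side 7.525
side 7.575
side 7.625
side 7.675
side 7.725
side 7.775
side 7.825
side 7.875
side 7.925
side 7.975
side 8.025
side 8.075
side 8.125
fit [-0.3465  2.5301  0.068   0.0643] rms 0.63
5.0 -20.1 side 53 20.8 True -0.2
5.05 -12.0 top 98 19.5 True 0.7
5.1 -5.2 side 51 20.1 True 0.2
5.775 89.0 side 98 22.0 True 0.4
5.825 95.1 top 90 19.9 True -0.3
6.0 117.6 side 87 19.4 True -1.1
6.05 124.6 side 93 20.7 True -0.7
6.1 130.7 side 93 22.4 True -1.1
6.45 176.0 side 90 23.3 True -0.9
6.5 177.7 top 27 7.4 False -5.5
6.675 -154.9 side 65 24.6 True -0.0
6.725 -148.0 side 63 23.1 True 0.7
6.775 -142.0 side 61 23.4 True 0.6
6.825 -135.8 side 59 23.0 True 0.7
6.875 -129.3 side 57 24.6 True 1.0
6.925 -123.5 side 53 21.7 True 0.8
6.975 -118.5 side 51 18.5 True -0.3
7.025 -114.3 side 38 13.2 False -2.1
7.075 -110.5 side 21 12.2 False -4.3
7.125 -93.2 side 10 6.9 False 7.1
7.175 -90.9 side 27 11.1 False 3.5
7.225 -87.5 side 48 18.5 True 1.0
7.275 -83.2 side 48 20.4 True -0.6
7.325 -76.1 side 54 25.5 True 0.7
7.375 -70.8 side 50 20.4 True 0.2
7.425 -65.1 side 51 22.2 True 0.1
7.475 -60.2 side 53 22.3 True -0.7
7.525 -54.2 side 49 21.9 True -0.5
7.575 -47.9 side 53 20.9 True 0.2
7.625 -42.1 side 50 21.6 True 0.3
7.675 -37.2 side 50 21.0 True -0.4
7.725 -31.9 side 52 24.3 True -0.8
7.775 -26.0 side 51 23.8 True -0.5
7.825 -20.5 side 51 21.7 True -0.5
7.875 -15.7 side 52 24.3 True -1.2
7.925 -8.7 side 53 21.7 True 0.3
7.975 -3.8 side 54 20.9 True -0.3
8.025 2.4 side 58 20.9 True 0.4
8.075 7.9 side 59 19.5 True 0.5
8.125 13.4 side 61 23.3 True 0.6
pass 5.499 2.417
pass 8.486 1.81
pass 12.838 1.11
end 312.8717152027393 rest at 23.986000000006342h.py:60: RuntimeWarning: invalid value encountered in log
  ts=np.log((w0+c)/c)/b; tau=np.minimum(tau,ts)
```

```bash
python3 - <<'E' 2>/dev/null
from h import *
P=[];G=[]
for i in range(6):
    P.append(ctrl.sense()["eef_pos"])
    p,d=capture("wrist"); c=get_calibration("wrist");K,T=c["camera_matrix"],c["T"]
    P.append(ctrl.sense()["eef_pos"])
    gr=p.mean(-1)
    for u in (273,275,277,279,288,290,292,294):
        col=gr[:,u]; hi=np.median(col[238:248]);lo=np.median(col[255:262]); mid=(hi+lo)/2
        v=next(v for v in range(246,258) if col[v]<mid); e=v-1+(col[v-1]-mid)/(col[v-1]-col[v])
        vs=np.arange(int(np.ceil(e))+2,int(np.ceil(e))+14)
        zt=[unw((u,v),d[v,u],K,T)[2] for v in vs]; k=np.polyfit(vs,zt,2); 
        zd=np.median([unw((u,v),d[v,u],K,T)[2] for v in range(238,249)])
        G.append((e,np.polyval(k,e+.0),zd))
G=np.array(G);print(np.mean(P,0).round(2),np.std(P,0).round(2)); print(G.mean(0),G.std(0)/np.sqrt(len(G)), (G[:,1]-G[:,2]).mean())
for i in range(3): snap("f",("side",))
report(4)
s=ctrl.sense();print(s["time_s"],s["eef_pos"])
E
```

```text
[ 542.4  -154.85   19.44] [0.01 0.01 0.01]
[252.3286707   63.50450699  54.1559707 ] [0.05419549 2.35601811 0.02972609] 9.348536293077055
side 8.475
side 8.525
side 8.575
fit [-0.3398  2.5091  0.0632  0.06  ] rms 0.85
8.125 13.4 side 61 23.3 True -0.2
8.475 52.6 side 86 21.7 True 1.6
8.525 58.2 side 85 22.3 True 1.8
8.575 63.2 side 85 21.2 True 1.6
pass 5.5 2.404
pass 8.473 1.839
pass 12.647 1.199
pass 22.063 0.227
end 20.45716822914278 rest at 25.30000000000678
8.625 [ 542.40700652 -154.83901179   19.43306813]
```

```bash
python3 - <<'E' 2>/dev/null
from h import *
for i in range(6): snap("g",("side","top"))
report(14)
z=np.load("pics/s_008.475_side.npz"); p=z["p"].copy(); 
def ov(p,n,A):
    big=cv2.resize(p,None,fx=4,fy=4,interpolation=cv2.INTER_CUBIC)
    for a in A:
        L=[[C0[0]+r*np.cos(np.radians(a)),C0[1]+r*np.sin(np.radians(a)),55] for r in (60,135,145)]
        for q in proj(n,L): cv2.circle(big,tuple(((q+.5)*4-.5).round().astype(int).tolist()),3,(255,0,0),1)
    t=np.linspace(0,2*np.pi,200)
    for q in proj(n,np.c_[C0[0]+110*np.cos(t),C0[1]+110*np.sin(t),0*t+55]): cv2.circle(big,tuple(((q+.5)*4-.5).round().astype(int).tolist()),0,(0,255,0),1)
    return big
b=ov(p,"side",[50.9,52.6]); cv2.imwrite("pics/ov1.png",b[600:1020,760:1460][...,::-1])
E
```

```text
side 8.625
top 8.675
side 8.725
top 8.775
side 8.825
top 8.875
side 8.925
top 8.975
side 9.025
top 9.075
side 9.125
top 9.175
fit [-0.3341  2.493   0.0589  0.0571] rms 0.82
8.525 58.2 side 85 22.3 True 0.8
8.575 63.2 side 85 21.2 True 0.6
8.625 68.4 side 88 21.4 True 0.5
8.675 72.7 top 89 21.7 True -0.4
8.725 79.4 side 93 20.0 True 1.0
8.775 83.5 top 94 21.1 True -0.0
8.825 89.3 side 98 21.5 True 0.6
8.875 93.8 top 90 20.9 True -0.0
8.925 100.0 side 89 20.1 True 1.0
8.975 104.0 top 96 21.5 True -0.1
9.025 109.7 side 98 22.4 True 0.6
9.075 114.0 top 96 21.4 True -0.2
9.125 118.8 side 85 19.0 True -0.4
9.175 124.4 top 94 19.2 True 0.1
pass 5.5 2.394
pass 8.464 1.861
pass 12.518 1.263
pass 20.066 0.459
end 79.67758664448115 rest at 26.49800000000718
```

View pics/ov1.png

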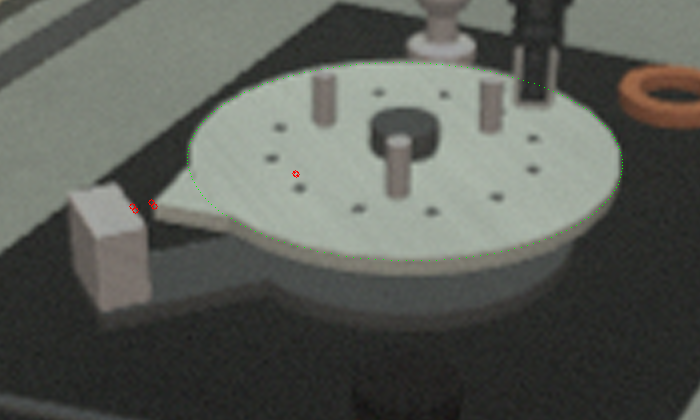

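```bash
python3 - <<'E' 2>/dev/null
from h import *
P=[];R=[]
for i in range(8):
    p,d=capture("wrist"); c=get_calibration("wrist");K,T=c["camera_matrix"],c["T"]
    P.append(ctrl.sense()["eef_pos"]); 
    gr=p.mean(-1)
    for u in (273,275,277,279,288,290,292,294):
        R.append([gr[v,u] for v in range(245,262)]+[unw((u,v),d[v,u],K,T)[2] for v in range(238,275)])
R=np.array(R); m=np.median(R,0)
print("bright",dict(zip(range(245,262),m[:17].round())));print("z",dict(zip(range(238,275),m[17:].round(1))))
print(np.mean(P,0))
s=ctrl.sense();print(s["time_s"])
for i in range(4): snap("g",("side","top"))
report(8)
E
```

```text
bright {245: np.float64(213.0), 246: np.float64(212.0), 247: np.float64(212.0), 248: np.float64(212.0), 249: np.float64(213.0), 250: np.float64(212.0), 251: np.float64(200.0), 252: np.float64(162.0), 253: np.float64(118.0), 254: np.float64(97.0), 255: np.float64(94.0), 256: np.float64(94.0), 257: np.float64(94.0), 258: np.float64(94.0), 259: np.float64(94.0), 260: np.float64(95.0), 261: np.float64(94.0)}
z {238: np.float64(54.1), 239: np.float64(54.0), 240: np.float64(54.2), 241: np.float64(54.2), 242: np.float64(54.2), 243: np.float64(54.1), 244: np.float64(54.0), 245: np.float64(54.2), 246: np.float64(54.2), 247: np.float64(54.1), 248: np.float64(54.1), 249: np.float64(54.1), 250: np.float64(54.1), 251: np.float64(54.1), 252: np.float64(62.8), 253: np.float64(64.1), 254: np.float64(65.0), 255: np.float64(66.3), 256: np.float64(67.3), 257: np.float64(68.3), 258: np.float64(69.5), 259: np.float64(70.5), 260: np.float64(71.5), 261: np.float64(72.5), 262: np.float64(73.7), 263: np.float64(74.6), 264: np.float64(75.6), 265: np.float64(76.6), 266: np.float64(77.3), 267: np.float64(78.5), 268: np.float64(79.5), 269: np.float64(80.4), 270: np.float64(81.2), 271: np.float64(82.2), 272: np.float64(83.0), 273: np.float64(83.8), 274: np.float64(84.7)}
[ 542.40865048 -154.84879499   19.4511767 ]
9.625
side 9.625
top 9.675
side 9.725
top 9.775
side 9.825
top 9.875
side 9.925
top 9.975
fit [-0.3368  2.4978  0.0624  0.0566] rms 0.8
9.125 118.8 side 85 19.0 True -0.1
9.175 124.4 top 94 19.2 True 0.4
9.625 167.5 side 89 23.8 True -0.4
9.675 172.3 top 92 17.9 True -0.4
9.725 177.0 side 90 23.6 True -0.4
9.775 177.5 top 37 11.9 False -4.6
9.825 -173.2 side 81 23.2 True -0.0
9.925 -164.0 side 81 23.7 True -0.1
pass 5.5 2.397
pass 8.465 1.856
pass 12.547 1.246
pass 20.543 0.391
end 56.856690788166134 rest at 25.881000000006974
```

>>> servo_tool(
  motion=[
    {"dr": [0, 0, 0], "delta_pos": [0.0, 0, 0.07], "hand": 0},
  ],
)

```text
time_s: 10.15
eef_pos: [542.6, -154.9, 16.0]
ee_rot: [0.005, 0.984, 0.18, 0.005]
force: [-0.1, -0.1, 0.5]
grip_width: -0.0
```

```bash
python3 - <<'E' 2>/dev/null
from h import *
import io,contextlib
print(ctrl.sense()["eef_pos"])
with contextlib.redirect_stdout(io.StringIO()):
    for i in range(40): snap("g",("side","top"))
R=[]
for i in range(4):
    p,d=capture("wrist"); c=get_calibration("wrist");K,T=c["camera_matrix"],c["T"]
    for u in (273,275,277,279,288,290,292,294): R.append([unw((u,v),d[v,u],K,T)[2] for v in range(249,256)])
print(np.median(R,0).round(1))
s=ctrl.sense();print(s["time_s"],s["eef_pos"],s["force"])
report(30)
E
```

```text
[ 542.58378205 -154.93778294   15.97660671]
[54.2 54.1 54.2 59.3 60.6 61.7 63. ]
14.35 [ 542.45372266 -154.8566791    15.96225466] [ 0.78572158 -0.14076582  0.20454072]
fit [-0.3366  2.5     0.0466  0.0643] rms 0.77
12.65 60.6 side 88 22.7 True 0.9
12.7 63.0 top 89 21.4 True -0.2
12.75 68.0 side 89 21.3 True 1.2
12.8 70.4 top 96 21.8 True 0.0
12.85 74.7 side 87 18.7 True 0.9
12.9 77.4 top 94 21.6 True 0.1
12.95 82.0 side 92 21.0 True 1.2
13.0 84.3 top 95 21.0 True 0.1
13.05 88.6 side 96 20.0 True 0.9
13.1 91.4 top 91 21.4 True 0.2
13.15 95.6 side 95 20.8 True 1.1
13.2 98.1 top 88 21.3 True 0.2
13.25 102.5 side 91 21.1 True 1.2
13.3 104.8 top 91 20.4 True 0.2
13.35 108.5 side 93 21.2 True 0.5
13.4 111.5 top 92 20.2 True 0.2
13.45 115.4 side 96 21.1 True 0.8
13.5 118.0 top 93 22.4 True 0.2
13.55 120.9 side 87 21.5 True -0.3
13.6 125.0 top 95 20.0 True 0.6
13.65 126.4 side 94 21.7 True -1.2
13.7 131.2 top 94 20.9 True 0.4
13.75 132.9 side 93 21.7 True -1.2
13.8 137.4 top 89 20.2 True 0.2
13.85 139.2 side 92 21.8 True -1.2
13.9 143.7 top 101 22.0 True 0.2
13.95 145.5 side 94 19.0 True -1.2
14.0 150.0 top 101 21.2 True 0.3
14.05 151.3 side 90 22.7 True -1.5
14.1 156.2 top 97 23.4 True 0.3
pass 5.5 2.398
pass 8.466 1.856
pass 12.527 1.263
pass 19.807 0.521
end 114.35769912287628 rest at 28.210000000007753
```

```bash
python3 - <<'E' 2>/dev/null
from h import *
import io,contextlib
with contextlib.redirect_stdout(io.StringIO()):
    while ctrl.sense()["time_s"]<19.0: snap("g",("top",))
s=ctrl.sense();print(s["time_s"],s["eef_pos"],s["force"])
report(12); report(0,12); 
E
```

```text
19.0 [ 542.44492172 -154.86736532   15.92886451] [ 0.59352723 -0.57127896 -0.13494751]
fit [-0.3289  2.4897  0.0586  0.0571] rms 0.71
18.4 -1.0 top 103 22.6 True -0.4
18.45 1.1 top 96 22.3 True -0.1
18.5 2.9 top 96 21.1 True 0.0
18.55 4.7 top 97 21.4 True 0.1
18.6 6.1 top 100 23.4 True -0.2
18.65 7.7 top 98 22.3 True -0.3
18.7 9.5 top 100 22.6 True -0.1
18.75 11.9 top 92 19.6 True 0.5
18.8 12.8 top 99 21.8 True -0.2
18.85 14.8 top 96 21.9 True 0.2
18.9 16.4 top 98 21.9 True 0.1
18.95 17.7 top 97 22.2 True -0.1
pass 5.498 2.391
pass 8.467 1.858
pass 12.526 1.261
pass 20.085 0.459
end 79.87828936350957 rest at 26.541000000007195
fit [-0.5907  2.5643  0.0559  0.0623] rms 0.56
5.0 -20.1 side 53 20.8 True 13.7
5.05 -12.0 top 98 19.5 True 14.6
5.1 -5.2 side 51 20.1 True 14.0
5.775 89.0 side 98 22.0 True 12.6
5.825 95.1 top 90 19.9 True 11.8
6.0 117.6 side 87 19.4 True 10.5
6.05 124.6 side 93 20.7 True 10.8
6.1 130.7 side 93 22.4 True 10.2
6.45 176.0 side 90 23.3 True 9.4
6.5 177.7 top 27 7.4 False 4.6
6.675 -154.9 side 65 24.6 True 9.5
6.725 -148.0 side 63 23.1 True 10.1
6.775 -142.0 side 
[... 5221 characters left out ...]
-0.4
18.1 -11.3 top 104 22.9 True -0.1
18.15 -9.9 top 103 22.6 True -0.4
18.2 -8.1 top 100 22.8 True -0.4
18.25 -6.1 top 101 22.3 True -0.2
18.3 -4.5 top 97 22.7 True -0.4
18.35 -2.6 top 93 23.5 True -0.3
18.4 -1.0 top 103 22.6 True -0.4
18.45 1.1 top 96 22.3 True 0.0
18.5 2.9 top 96 21.1 True 0.1
18.55 4.7 top 97 21.4 True 0.2
18.6 6.1 top 100 23.4 True -0.0
18.65 7.7 top 98 22.3 True -0.1
18.7 9.5 top 100 22.6 True 0.0
18.75 11.9 top 92 19.6 True 0.7
18.8 12.8 top 99 21.8 True 0.0
18.85 14.8 top 96 21.9 True 0.4
18.9 16.4 top 98 21.9 True 0.3
18.95 17.7 top 97 22.2 True 0.1
pass 5.591 2.439
pass 8.508 1.885
pass 12.526 1.269
pass 20.103 0.454
end 79.52954627131749 rest at 26.65100000000723
```

```bash
python3 - <<'E' 2>/dev/null
from h import *
import io,contextlib
with contextlib.redirect_stdout(io.StringIO()):
    while ctrl.sense()["time_s"]<19.84: snap("g",("top",))
s=ctrl.sense();print(s["time_s"],s["eef_pos"],s["force"])
D=[d for d in data() if d[0]>18.3 and d[5]]
t=np.array([d[0] for d in D]);a=np.array([d[1] for d in D]); k=np.polyfit(t-20,a,2); print(k,(a-np.polyval(k,t-20)).round(1)[-12:])
for ix in (50.6,50.8,51.0): print(ix,20+min(np.roots(k-[0,0,ix]),key=abs))
E
```

```text
19.85 [ 542.45368006 -154.90599331   15.96596934] [-0.19885963  0.03215305 -0.36533623]
[-2.74562727 26.64051707 48.89692165] [ 0.   0.  -0.4  0.2  0.   0.2 -0.1 -0.4  0.3 -0.1  0.2 -0.1]
50.6 20.06435496461663
50.8 20.07196930688167
51.0 20.079595799182677
```

>>> servo_tool(
  motion=[
    {"dr": [0, 0, 0], "delta_pos": [0, 0, 0], "hand": 0},
    {"dr": [0, 0, 0], "delta_pos": [0, 0, 0.2], "hand": 0},
    {"dr": [0, 0, 0], "delta_pos": [0, 0, 0], "hand": 0},
  ],
)

```text
time_s: 20.23
eef_pos: [543.3, -155.4, 6.1]
ee_rot: [0.005, 0.984, 0.18, 0.006]
force: [-0.5, -0.3, 7.0]
grip_width: 0.001
```

```bash
python3 - <<'E' 2>/dev/null
from h import *
for i in range(5): 
    snap("h",("top",)); s=ctrl.sense();print(s["time_s"],s["eef_pos"],s["force"])
for d in data()[-5:]: print(d)
E
```

```text
top 20.225
20.275 [ 543.67669683 -155.65269984    6.6702295 ] [ 0.3537639  -0.64669615  5.85792611]
top 20.275
20.325 [ 543.72753859 -155.68702067    6.82694331] [-0.43970712  0.25191931  5.84299713]
top 20.325
20.375 [ 543.73402286 -155.69660832    6.91757141] [-0.36303105 -0.0641575   5.84093998]
top 20.375
20.425 [ 543.72351572 -155.65910206    6.9047223 ] [0.26350397 0.18753066 5.85901551]
top 20.425
20.475 [ 543.70602251 -155.64506586    6.90001047] [ 0.3826266  -0.14296141  5.26562836]
(19.6, np.float64(37.40127212909273), 'top', np.int32(94), np.float64(21.929867770563582), np.True_)
(19.65, np.float64(39.513946436878896), 'top', np.int32(90), np.float64(20.875184279520955), np.True_)
(19.7, np.float64(40.56465705153416), 'top', np.int32(91), np.float64(20.653738868774145), np.True_)
(19.75, np.float64(42.30581586261533), 'top', np.int32(90), np.float64(19.47473738470424), np.True_)
(19.8, np.float64(43.37236675172554), 'top', np.int32(90), np.float64(21.27966898929062), np.True_)
```

```bash
python3 - <<'E' 2>/dev/null
from h import *
import re
src=open("h.py").read()
for f in sorted(glob.glob("pics/s_020.[234]*.npz")):
    z=np.load(f); d=z["d"];p=z["p"]
    q=world("top",d); r=np.hypot(q[...,0]-C0[0],q[...,1]-C0[1]); a=np.degrees(np.arctan2(q[...,1]-C0[1],q[...,0]-C0[0]))
    m=(r>113)&(r<137)&(abs(q[...,2]-47.5)<5)&(p.mean(-1)>110); print(f,m.sum(),a[m].mean(),a[m].min(),a[m].max())
E
```

```text
pics/s_020.225_top.npz 89 49.461570542023026 38.5071199200161 60.71234180875068
pics/s_020.275_top.npz 93 49.72870200970033 37.39903910917714 60.67184373436346
pics/s_020.325_top.npz 97 49.895105296493526 40.169532066412074 60.93920979270762
pics/s_020.375_top.npz 94 49.794902190062714 37.50321231532757 60.94891812490024
pics/s_020.425_top.npz 92 50.13477457855106 40.789674073084406 61.15538574128751
```

>>> servo_tool(
  motion=[
    {"dr": [0, 0, 0], "delta_pos": [0, 0, -0.05], "hand": 0},
    {"dr": [0, 0, 0], "delta_pos": [0, 0, -0.05], "hand": 0},
    {"dr": [0, 0, 0], "delta_pos": [0, 0, -0.06], "hand": 0},
    {"dr": [0, 0, 0], "delta_pos": [0, 0, -0.1], "hand": 0},
    {"dr": [0, 0, 0], "delta_pos": [0, 0, -0.3], "hand": 0},
    {"dr": [0, 0, 0], "delta_pos": [0, 0, -0.8], "hand": 0},
    {"dr": [0, 0, 0], "delta_pos": [0, 0, -0.8], "hand": 0},
    {"dr": [0, 0, 0], "delta_pos": [0, 0, 0], "hand": 0},
  ],
)

```text
time_s: 21.48
eef_pos: [541.6, -154.4, 120.5]
ee_rot: [0.006, 0.984, 0.18, 0.006]
force: [-0.8, 0.3, -0.1]
grip_width: 0.003
```

```bash
python3 - <<'E' 2>/dev/null
from h import *
for i in range(8): snap("i",("top","side"))
s=ctrl.sense();print(s["time_s"],s["eef_pos"],s["force"])
for d in data()[-16:]: print(round(d[0],3),round(d[1],2),d[2])
def ov(p,n,A):
    big=cv2.resize(p,None,fx=4,fy=4,interpolation=cv2.INTER_CUBIC)
    for a in A:
        for q in proj(n,[[C0[0]+r*np.cos(np.radians(a)),C0[1]+r*np.sin(np.radians(a)),55] for r in (135,145)]): cv2.circle(big,tuple(((q+.5)*4-.5).round().astype(int).tolist()),3,(0,0,255),1)
    return big
a=ov(cv2.imread("pics/i_top.png"),"top",[50.8])[440:1100,900:1860]; b=ov(cv2.imread("pics/i_side.png"),"side",[50.8])[600:1200,700:1500]
cv2.imwrite("pics/fin.png",np.hstack([cv2.resize(a,(400,275)),cv2.resize(b,(400,275))])); cv2.imwrite("pics/fin2.png",a[:500,:800])
E
```

```text
top 21.475
side 21.525
top 21.575
side 21.625
top 21.675
side 21.725
top 21.775
side 21.825
top 21.875
side 21.925
top 21.975
side 22.025
top 22.075
side 22.125
top 22.175
side 22.225
22.275 [ 540.22229494 -153.6849505   116.7168293 ] [-0.33406358  0.40700434 -0.82717262]
21.475 49.26 top
21.525 50.41 side
21.575 49.52 top
21.625 50.2 side
21.675 49.69 top
21.725 50.59 side
21.775 49.32 top
21.825 50.51 side
21.875 49.4 top
21.925 50.48 side
21.975 49.31 top
22.025 50.02 side
22.075 49.24 top
22.125 50.19 side
22.175 49.39 top
22.225 50.82 side
```

View pics/fin2.png

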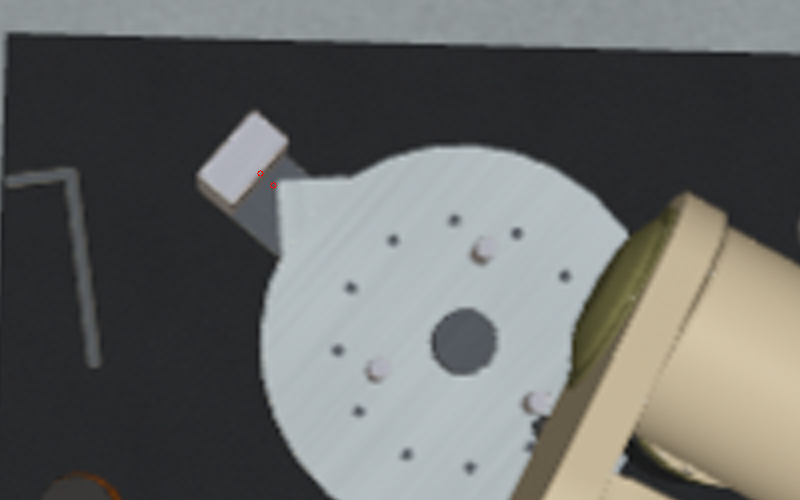

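View pics/fin.png

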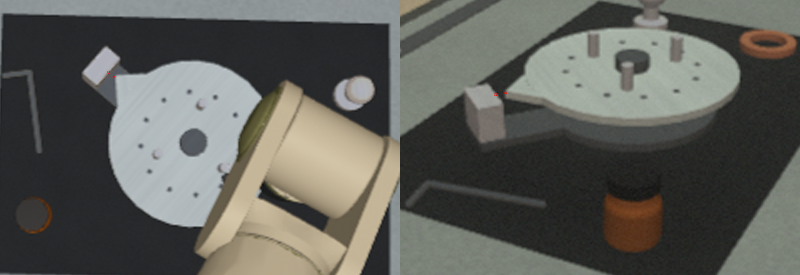

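The wheel is at rest. Its nose measures 49.4° from the top camera and about 50.4° from the side, against 50.8° for the index. The hand is clear and the bystanders have not moved, so I am handing in.

```bash
python3 - <<'E'
from rig import ctrl,ticket
print(ctrl.sense()["time_s"]); print(ticket.finish_job())
E
```

```text
22.275
the job is handed in; nothing more can be done
None
```

The wheel ran free and was stopped in one braking with its nose about 1° short of the index. The job was handed in at 22.3 s.

- **Flick:** one push on a pin with the shut fingertips set the wheel turning counter-clockwise at about 2.5 rad/s. It then spun untouched for about 15 s.
- **Braking:** I waited for the nose to come round slowly, at about 0.46 rad/s. I then pressed a fingertip on the bare top face with 6–7 N and lifted straight off.
- **Last checks:** over the last 0.8 s the nose did not move, with the hand about 100 mm above the disc and no contact force. The bystanders in view (hex key, oil jar, ball fitting, seal ring) show no shift.

**Disagreements:**
- The two cameras differ by about 1° on the nose: top 49.4°, side about 50.4°, against 50.8° for the index.
- The real fingertip sat about 43 mm higher than the reported tool position. I set all working heights from the cameras, and the contact force when braking agreed with them.

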